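# Find the cross-threaded thumb screw of the book press

## Robot

A 6-joint arm with a two-finger parallel gripper is mounted at the origin on a cart in front of the work surface, level with it; the furniture and walls round the work are solid. World frame = base frame: x ahead of the robot, y to its left, z up, the work surface at z = 0. Lengths are in mm, angles in rad, forces in N, time in s.
With the tool pointing down it reaches from about 300 to 750 mm from the base axis. Payload 8.5 kg.
Tool frame: the origin (TCP) lies midway between the tips of the shut fingers; the grasp point (between the pads) lies manip.hold_point_z behind it (manip.hold_point_z is the distance from the TCP to the grasp point, in mm); y points along the fingers, x is the direction in which the jaws open and shut, and the axes are right-handed (so a half turn about y gives the same grasp; the last joint's range is limited). The gripper opens to 85 mm and grips with 20 to 120 N. Pads are 22 mm wide; open, the fingers measure 114 mm over their backs; the gripper's body (76 mm by 85 mm) begins 54 mm behind the grasp point. The pads swing forward as they close: fully open they stand 13 mm farther back than shut.
Start: joints at [-1.535, 0.381, 1.297, -0, 1.464, -0.215], TCP at [136.494, -532.776, 231.322] pointing down, gripper open.
Joint ranges: [-3.11, 3.11], [-0.89, 2.33], [0.22, 2.48], [-1.42, 4.56], [0.17, 2.85], [-2.88, 2.88]. Speed limits (rad/s): [2.39, 2.39, 3.14, 3.14, 3.14, 3.14].

## Interface

Orientations are given as a rotation vector (axis times angle).
In Python, from plant import manip gives the robot as it stands.
- The arm moves only by the shell command python3 -m crank 'ROWS' [OPENING] [FORCE]. ROWS is JSON, a list of rows, each an object with "delta_pos": the shift along the tool's x, y, z in m, a list of three; "dr": the turn, a rotation vector about the tool's x, y, z in degrees, a list of three. In form: [{"delta_pos": [x, y, z], "dr": [wx, wy, wz]}, ...]. A call has 1 to 10 rows; each row is the pose to reach, as a shift and turn from the pose commanded when the call began, along the tool's axes at that moment; what a row does not reach only later rows make up. A row lasts 1/12 s, in which the tool goes at most 41.7 mm and 7.16 degrees, less where a joint would pass 70% of its speed; a pose out of reach is approached as far as the arm can. A call with a gripper value outside its range is refused whole. OPENING is the closure in counts, from 0 (fully open) to 255 (shut), set as the call begins (- or left out, the last holds). The fingers move at their own pace and stop on an object; FORCE is the grip in N (left out, the last holds). Time passes only in rows, so rows that repeat a pose let the fingers close. It gives the time, the measured TCP pose, the force and the opening at its end, in the units of the state.
- manip.sense(): the state, without advancing time (a new reading comes with each control period).
- manip.grab_frame(name): name is "scene" or "top" or "wrist"; returns (picture, depth): 480x640x3 uint8, blue, green, red; 480x640 float32, mm along the optical axis (not along the pixel's ray), 0 where there is no reading.
- manip.camera_params(name): a dict with "vertical_fov" (degrees; the focal length in pixels is half the picture's height over the tangent of half this angle, whatever the lens; pixels are square), "cx", "cy" (the principal point, pixels), "world_from_camera" (4x4, takes a point from camera to world coordinates); the wrist camera has in their place "T_tool_cam" (4x4, takes a point from camera to tool coordinates, whose origin is the TCP and whose axes are the tool frame's). Camera axes: x right, y up, looking along -z (the intrinsics and any distortion apply to the point x, -y, -z); pixel columns grow to the right and rows downward; lengths in mm; the calibration is good to about 2 mm. The wrist camera is an equidistant fisheye: a pixel r from the principal point sees the ray r / f radians off the axis. A picture is of the moment at which its call begins: read the wrist's pose just before it. camera_params takes no time and is no camera call.
- manip.sign_off(): hands the job in, once; it reports no verdict.
The state is a dict: "t": time; "q": joint angles; "qd": joint speeds; "joint_torque": joint torques, N m; "eef_pos": TCP position; "ee_rot": TCP orientation; "ft_force": force on the tool from outside, world axes, zero at the start; "moment": the same for the moment, N m; "width": opening from 0.0 (shut) to 1.0 (fully open).
Only numpy, scipy, OpenCV 4.12 (cv2) and the standard library are available. Lean on these libraries where they do the work, as an engineer would, in place of code of your own. Each camera call takes 0.05 s, during which the arm holds its last target.

## Task

One of the two thumb screws of the small book press is cross-threaded, and nobody knows which. Try both by starting them gently clockwise: the one that binds early must not be forced but turned back to where it stood, and the one that runs freely is to be screwed fully home until it is just snug, not overtightened. Leave the things around the press where they are.

Things in the scene. Friction and masses are not known exactly. Their poses are not given: they have to be found in the camera images.
- press: small book press fixed on the desk, a hardback notebook in it: grey base 110 x 230 mm (x, y), an aluminium bar 40 mm wide along y on top whose upper face is 54 mm above the desk. Origin: centre of the underside, on the desk; z up. The thumb screws stand on the bar at y = +80 mm (left) and y = -80 mm (right), axes vertical.
- screw_left_grip (a point): centre of the black wing of the left thumb screw, about 85 mm above the desk. The wing is an upright flat grip 40 mm long (its own x axis), 13 mm thick (own y axis), 26 mm tall; its lower edge is 18 mm above the bar, a round hub 25 mm wide in between. Grip it across its thickness from above. z up; it turns with the screw.
- screw_right_grip (a point): the same for the right thumb screw, which looks and measures the same.
- turn_left (a joint): turn of the left screw, rad, growing clockwise seen from above (screwing in), 0 to 0.2 at the start; it can be turned back to -0.4. It sinks 1 mm per rad. Turned back where it stood: 0.3 or less. Fully home: 1.82 or more. At 0 the wing's long axis lies along the press's x axis.
- turn_right (a joint): the same for the right screw.
- screw_left: the whole left screw; origin on its axis, 27 mm below the wing's centre. Turning freely takes about 0.03 N m. The crossed screw first binds somewhere from 0.4 to 0.8 rad, the good one first seats at about 1.9 rad; from there, in both, torque grows by about 0.65 N m per rad (0.1 N m is felt and safe, 0.3 is forcing). The thread's force against the press acts 15 mm off the axis.
- screw_right: the same for the right screw.
- eraser: blue and white eraser 20 x 44 x 12 mm lying in front of the press; origin centre of its underside.
- sharpener: small grey pencil sharpener 16 x 26 x 13 mm lying behind the press; origin centre of its underside.
- mug: dotted white mug 82 mm wide, 91 mm tall, to the right; origin under its middle.
- stapler: black stapler 36 x 134 x 43 mm lying to the right of the press; origin centre of its underside.
- glue_stick: glue stick 27 mm wide, 90 mm tall, standing behind on the left; origin centre of its underside.

How it is judged:
By the outcome, as a careful person would: the job done as asked, in the order asked, and still so for the second after the job is handed in, with the robot touching nothing.
It also fails if it takes over 72 s, if anything falls off the work surface, if the arm or the gripper's body presses on something with over 40 N, if the wrist force passes 120 N, or if a joint passes its speed limit or range.

## Working session

There is one attempt and no reset: what is moved stays moved. The work goes in short steps, Python scripts to look and compute and a shell command to move; the robot and the scene stay as the last step left them, time stands still between calls to the robot, and variables do not carry over. Pictures are saved under pics/ and viewed, and the job is handed in when it is done.

```bash
ls; mkdir -p pics
python3 - <<'E'
from plant import manip
import cv2,numpy as np
s=manip.sense();print(s, manip.hold_point_z)
for n in("scene","top"):
    p,d=manip.grab_frame(n);cv2.imwrite(f"pics/{n}0.png",p);np.save(f"{n}0.npy",d)
    print(n,manip.camera_params(n))
print(manip.camera_params("wrist"))
E
```

```text
pics
{'t': 0.0, 'q': array([-1.53529947e+00,  3.81195471e-01,  1.29825402e+00, -1.11087021e-05,
        1.46361007e+00, -2.15312784e-01]), 'qd': array([-0.00028464, -0.00190723, -0.0001344 ,  0.00034523,  0.00100685,
        0.00273971]), 'joint_torque': array([-2.83710369e-04, -4.48460448e+01, -2.31276870e+01, -1.78524551e-04,
        4.72665604e-03, -2.67210442e-05]), 'eef_pos': array([ 136.48101661, -532.49368985,  230.71433987]), 'ee_rot': array([-1.31630782,  1.02309246, -1.02151107]), 'ft_force': array([ 0.27772285, -0.45664823, -1.00239   ]), 'moment': array([-0.03316316,  0.00886068,  0.0629653 ]), 'width': 1.0044975995723073} 18.700000000000003
scene {'vertical_fov': 51.288177172200974, 'cx': 310.9596963364792, 'cy': 241.47020178921753, 'world_from_camera': array([[-8.51528726e-01,  3.53386761e-01, -3.87319798e-01,
         1.64007618e+02],
       [-5.24114637e-01, -5.93782439e-01,  6.10513114e-01,
         4.65438450e+02],
       [-1.42364422e-02,  7.22869429e-01,  6.90837978e-01,
         8.16298419e+02],
       [ 0.00000000e+00,  0.00000000e+00,  0.00000000e+00,
         
[... 212 characters left out ...]

       [-9.99926105e-01, -1.58111388e-03,  1.20533778e-02,
        -1.41001151e+02],
       [ 1.15389451e-02,  1.88589767e-01,  9.81988163e-01,
         1.08577195e+03],
       [ 0.00000000e+00,  0.00000000e+00,  0.00000000e+00,
         1.00000000e+00]])}
{'vertical_fov': 65.70646984690485, 'cx': 323.0396883035033, 'cy': 236.56174761925675, 'T_tool_cam': array([[ 9.99998956e-01, -9.78256775e-04, -1.06360051e-03,
        -6.51873696e-01],
       [-7.73332792e-04,  2.59480152e-01, -9.65748131e-01,
        -1.41479627e+02],
       [ 1.22073287e-03,  9.65747945e-01,  2.59479124e-01,
         6.52740244e+01],
       [ 0.00000000e+00,  0.00000000e+00,  0.00000000e+00,
         1.00000000e+00]])}
```

View pics/scene0.png

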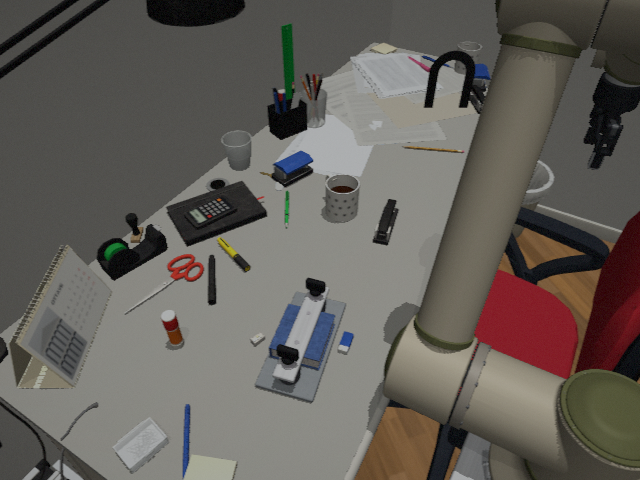

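View pics/top0.png

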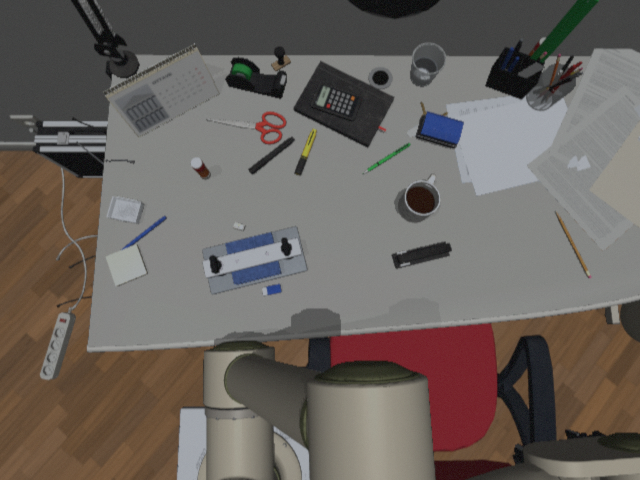

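```bash
python3 - <<'E'
from plant import manip
from scipy.spatial.transform import Rotation as R
print(R.from_rotvec(manip.sense()['ee_rot']).as_matrix().round(4))
E
python3 -m crank --help | head -20
```

```text
[[ 2.482e-01 -1.000e-04  9.687e-01]
 [-9.687e-01  1.300e-03  2.482e-01]
 [-1.300e-03 -1.000e+00  3.000e-04]]invalid input: not JSON, or not a number
```

```bash
cat > h.py <<'E'
from plant import manip
import numpy as np,cv2
def cloud(n,d):
    P=manip.camera_params(n);f=240/np.tan(np.radians(P['vertical_fov'])/2)
    v,u=np.mgrid[0:480,0:640]
    c=np.stack([(u-P['cx'])/f*d,-(v-P['cy'])/f*d,-d],-1)
    T=P['world_from_camera'];return c@T[:3,:3].T+T[:3,3]
E
python3 - <<'E'
from h import *
for n,(u0,u1,v0,v1) in (("top",(195,312,220,300)),("scene",(250,360,270,400))):
    d=np.load(n+"0.npy");p=cv2.imread(f"pics/{n}0.png")
    W=cloud(n,d)
    c=cv2.resize(p[v0:v1,u0:u1],None,fx=5,fy=5,interpolation=2) if n=="top" else cv2.resize(p[v0:v1,u0:u1],None,fx=4.5,fy=4.5,interpolation=2)
    cv2.imwrite(f"pics/{n}crop.png",c)
    X=W[v0:v1,u0:u1].reshape(-1,3);B=p[v0:v1,u0:u1].reshape(-1,3)
    m=(X[:,2]>50);Y=X[m];print(n,m.sum())
    bar=Y[(Y[:,2]<60)];cen=np.median(bar,0);print("bar",cen)
    q,s,vt=np.linalg.svd((bar-bar.mean(0))[:,:2],full_matrices=False);print(vt[0],np.degrees(np.arctan2(vt[0,1],vt[0,0])))
    print("bar minmax", (bar[:,:2]@vt[0]).min(),(bar[:,:2]@vt[0]).max(),bar.mean(0))
    w=X[(X[:,2]>88)&(X[:,2]<110)]
    from scipy.cluster.vq import kmeans2
    k,l=kmeans2(w[:,:2],w[[w[:,1].argmin(),w[:,1].argmax()],:2],minit='matrix')
    for i in(0,1):
        q=w[l==i];e=q-q.mean(0);vv=np.linalg.svd(e[:,:2],full_matrices=False)[2]
        print(i,len(q),q.mean(0),np.ptp(e[:,:2]@vv.T,axis=0),np.degrees(np.arctan2(vv[0,1],vv[0,0])))
    base=X[(X[:,2]>4)&(X[:,2]<20)]
    r=cv2.minAreaRect(base[:,:2].astype(np.float32));print(r)
E
```

```text
top 1805
bar [481.00732756  -0.90217038  55.08649232]
[ 0.24232797 -0.97019439] -75.97602006041132
bar minmax 6.107528788291857 228.16467250359455 [480.85289294  -1.43457625  55.08574206]
0 104 [500.47483741 -78.72750411  97.89587724] [38.14629217 13.30571644] -167.36684895766658
1 119 [462.00264633  75.60057325  97.25225215] [37.91976596 13.73888183] -167.37752516107645
((482.82696533203125, 4.14447021484375), (276.26434326171875, 187.47987365722656), 89.87019348144531)
scene 2383
bar [478.98012936   9.73524891  55.64479261]
[-0.23991981  0.97079271] 103.88180730348617
bar minmax -224.60990298392971 -4.183095338183317 [478.08055447  11.87400698  55.60355857]
0 160 [501.00079763 -75.52785861  96.50509552] [38.24387589 16.25313008] -167.27458870606682
1 203 [462.20016205  79.25019977  96.82867886] [39.8763592  13.89169002] -167.89786391956093
((501.6339416503906, -30.99774169921875), (235.30227661132812, 316.9591979980469), 31.283403396606445)
```

View pics/topcrop.png

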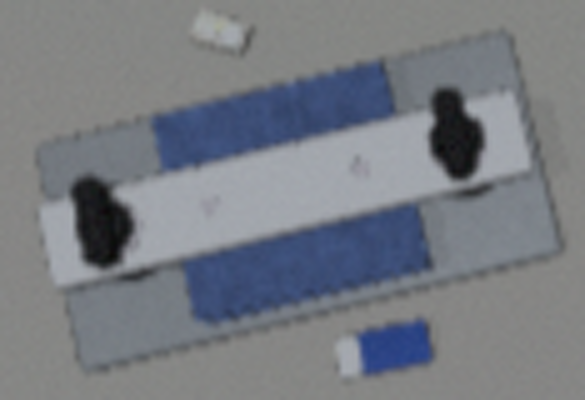

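View pics/scenecrop.png

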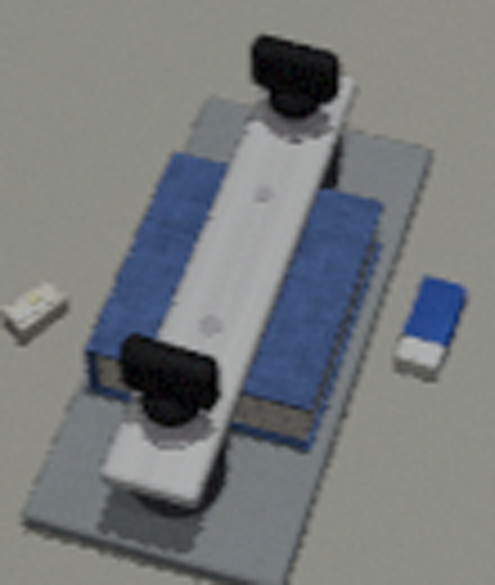

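```bash
python3 -m crank '[{"delta_pos":[-0.351,0.06,0.466],"dr":[0,-70,0]},{"delta_pos":[-0.351,0.06,0.466],"dr":[0,-70,0]},{"delta_pos":[-0.351,0.06,0.466],"dr":[0,-70,0]},{"delta_pos":[-0.351,0.06,0.466],"dr":[0,-70,0]},{"delta_pos":[-0.351,0.06,0.466],"dr":[0,-70,0]},{"delta_pos":[-0.351,0.06,0.466],"dr":[0,-70,0]},{"delta_pos":[-0.351,0.06,0.466],"dr":[0,-70,0]},{"delta_pos":[-0.351,0.06,0.466],"dr":[0,-70,0]},{"delta_pos":[-0.351,0.06,0.466],"dr":[0,-70,0]},{"delta_pos":[-0.351,0.06,0.466],"dr":[0,-70,0]}]'
cat > st.py <<'E'
import sys
from plant import manip
import numpy as np
from scipy.spatial.transform import Rotation as R
np.set_printoptions(suppress=True,precision=3)
s=manip.sense();M=R.from_rotvec(s['ee_rot']).as_matrix()
print('t',s['t'],'pos',s['eef_pos'],'q',s['q'],'w',s['width']);print('F',s['ft_force'],'M',s['moment'],'tau6',s['joint_torque'][5])
print('yawx',np.degrees(np.arctan2(M[1,0],M[0,0])),'toolY',M[:,1])
if len(sys.argv)>3:
    t=np.array([float(a) for a in sys.argv[1:4]]);print('delta tool mm',M.T@(t-s['eef_pos']))
E
python3 st.py 500.7 -77.1 180
```

```text
t: 0.93
eef_pos: [396.1, -207.1, 188.5]
ee_rot: [-1.57, 0.073, -0.072]
ft_force: [0.4, -0.5, 0.1]
width: 1.0
t 0.9333 pos [ 396.072 -207.136  188.464] q [-0.748  0.242  1.64  -0.     1.259 -0.656] w 0.9998635150479854
F [ 0.351 -0.495  0.09 ] M [-0.047 -0.015 -0.016] tau6 -0.37575121968984604
yawx -5.2857203911298 toolY [-0.  0. -1.]
delta tool mm [ 92.204   8.46  139.121]
```

```bash
python3 -m crank '[{"delta_pos":[0.092,0.008,0.139],"dr":[0,-70,0]},{"delta_pos":[0.092,0.008,0.139],"dr":[0,-70,0]},{"delta_pos":[0.092,0.008,0.139],"dr":[0,-70,0]},{"delta_pos":[0.092,0.008,0.139],"dr":[0,-70,0]},{"delta_pos":[0.092,0.008,0.139],"dr":[0,-70,0]},{"delta_pos":[0.092,0.008,0.139],"dr":[0,-70,0]},{"delta_pos":[0.092,0.008,0.139],"dr":[0,-70,0]},{"delta_pos":[0.092,0.008,0.139],"dr":[0,-70,0]},{"delta_pos":[0.092,0.008,0.139],"dr":[0,-70,0]},{"delta_pos":[0.092,0.008,0.139],"dr":[0,-70,0]}]';python3 -m crank '[{"delta_pos":[0,0,0],"dr":[0,-37.9,0]},{"delta_pos":[0,0,0],"dr":[0,-37.9,0]},{"delta_pos":[0,0,0],"dr":[0,-37.9,0]},{"delta_pos":[0,0,0],"dr":[0,-37.9,0]},{"delta_pos":[0,0,0],"dr":[0,-37.9,0]},{"delta_pos":[0,0,0],"dr":[0,-37.9,0]},{"delta_pos":[0,0,0],"dr":[0,-37.9,0]},{"delta_pos":[0,0,0],"dr":[0,-37.9,0]}]'
python3 st.py 500.7 -77.1 180
cat > wr.py <<'E'
import sys
from h import *
from scipy.spatial.transform import Rotation as R
s=manip.sense();p,d=manip.grab_frame("wrist");n=sys.argv[1]
cv2.imwrite(f"pics/{n}.png",p)
P=manip.camera_params("wrist");f=240/np.tan(np.radians(P['vertical_fov'])/2)
v,u=np.mgrid[0:480,0:640];x=u-P['cx'];y=v-P['cy'];r=np.hypot(x,y)+1e-9;th=r/f
k=np.tan(th)/r*d
c=np.stack([x*k,-y*k,-d],-1).reshape(-1,3)
T=P['T_tool_cam'];t=c@T[:3,:3].T+T[:3,3]
W=t@R.from_rotvec(s['ee_rot']).as_matrix().T+s['eef_pos']
W[(d<=0).ravel()]=-999;np.save(n+".npy",W)
lum=p.reshape(-1,3).max(1)
for c0 in ((500.7,-77.1),(462.1,77.4)):
    m=(W[:,2]>80)&(W[:,2]<105)&(np.hypot(W[:,0]-c0[0],W[:,1]-c0[1])<32)&(lum<90)
    q=W[m]
    if len(q)<50: print('few',len(q));continue
    zt=np.percentile(q[:,2],90);q=q[abs(q[:,2]-zt)<2.5]
    rc=cv2.minAreaRect(q[:,:2].astype(np.float32));e=q-q.mean(0);vv=np.linalg.svd(e[:,:2],full_matrices=False)[2]
    print(len(q),'ztop',zt,'mean',q.mean(0),'rect',rc,'pca',np.degrees(np.arctan2(vv[0,1],vv[0,0])),np.ptp(e[:,:2]@vv.T,axis=0))
E
python3 wr.py w1
```

```text
t: 1.77
eef_pos: [500.4, -79.6, 180.4]
ee_rot: [-1.385, -0.878, 0.879]
ft_force: [0.2, 0.6, -0.0]
width: 0.996
t: 2.43
eef_pos: [500.4, -79.7, 180.5]
ee_rot: [-1.101, -1.364, 1.364]
ft_force: [0.0, 2.0, 0.5]
width: 0.999
t 2.4333 pos [500.38  -79.689 180.494] q [-0.392  0.351  1.502 -0.     1.29  -2.175] w 0.9990573267020347
F [0.013 2.013 0.478] M [-0.001 -0.015  0.026] tau6 -0.15787011478096247
yawx 102.17692698797657 toolY [-0.001  0.    -1.   ]
delta tool mm [ 2.463  0.494 -0.859]
916 ztop 97.54858176859763 mean [499.17046483 -77.04301991  96.65537805] rect ((499.6803894042969, -76.70182037353516), (37.68089294433594, 11.398953437805176), 12.0369291305542) pca 11.868757661952099 [37.68195084 11.43065755]
564 ztop 97.23945227899401 mean [460.85147621  76.90022631  96.50197153] rect ((460.8551025390625, 77.71937561035156), (37.278812408447266, 11.735184669494629), 13.247579574584961) pca 11.370857473328341 [37.42089793 12.08924149]
```

View pics/w1.png

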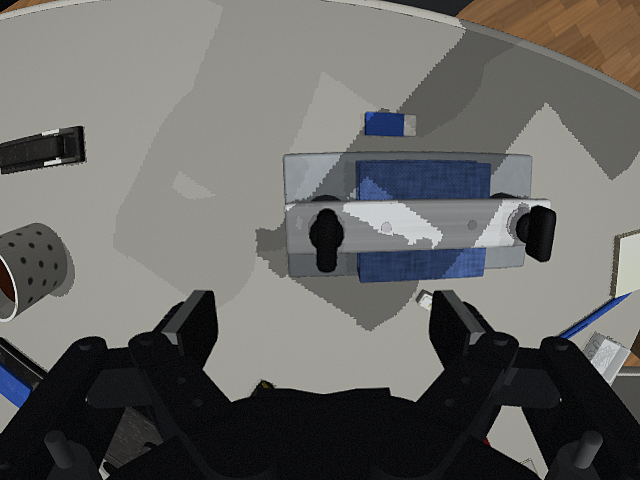

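```bash
python3 -m crank '[{"delta_pos":[0.0028,0.03,-0.0003],"dr":[0,0,0]},{"delta_pos":[0.0028,0.06,-0.0003],"dr":[0,0,0]},{"delta_pos":[0.0028,0.08,-0.0003],"dr":[0,0,0]},{"delta_pos":[0.0028,0.095,-0.0003],"dr":[0,0,0]},{"delta_pos":[0.0028,0.1055,-0.0003],"dr":[0,0,0]},{"delta_pos":[0.0028,0.1055,-0.0003],"dr":[0,0,0]},{"delta_pos":[0.0028,0.1055,-0.0003],"dr":[0,0,0]},{"delta_pos":[0.0028,0.1055,-0.0003],"dr":[0,0,0]}]' 120 20
python3 st.py 500.1 -76.9 75
python3 wr.py w2
```

```text
t: 3.15
eef_pos: [500.6, -77.1, 75.9]
ee_rot: [-1.102, -1.365, 1.365]
ft_force: [-0.0, 0.0, -0.2]
width: 0.531
t 3.15 pos [500.61  -77.08   75.919] q [-0.387  0.482  1.645  0.     1.013 -2.171] w 0.5310699297547096
F [-0.038  0.045 -0.163] M [-0.009  0.026  0.008] tau6 0.00934969080844894
yawx 102.24099539359386 toolY [ 0.001 -0.    -1.   ]
delta tool mm [0.284 0.919 0.461]
1025 ztop 99.81841027082471 mean [496.77256094 -77.78028407  98.78852962] rect ((499.34619140625, -79.58381652832031), (32.253726959228516, 58.952571868896484), 0.3498121201992035) pca 101.51567361429505 [61.02651519 32.89044555]
352 ztop 94.95681481954324 mean [470.37009954  75.05056531  94.61478935] rect ((466.8880615234375, 73.34525299072266), (31.127016067504883, 7.354222774505615), 24.15520668029785) pca 19.3656208259914 [30.98241117  7.84997921]
```

View pics/w2.png

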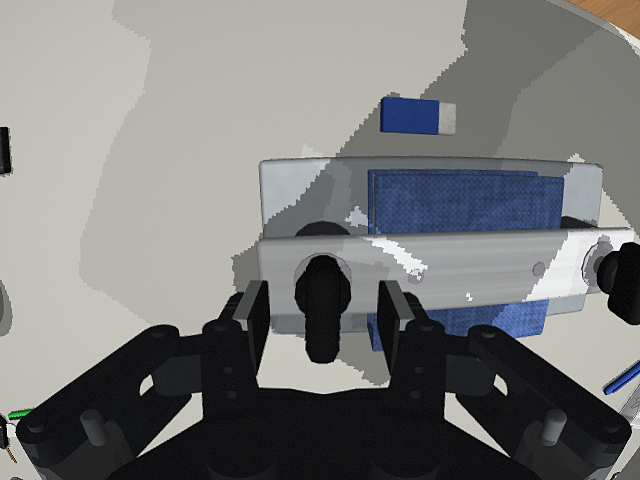

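```bash
python3 -m crank '[{"delta_pos":[0,0.001,0],"dr":[0,0,0]},{"delta_pos":[0,0.001,0],"dr":[0,0,0]},{"delta_pos":[0,0.001,0],"dr":[0,0,0]},{"delta_pos":[0,0.001,0],"dr":[0,0,0]},{"delta_pos":[0,0.001,0],"dr":[0,0,0]},{"delta_pos":[0,0.001,0],"dr":[0,0,0]},{"delta_pos":[0,0.001,0],"dr":[0,0,0]},{"delta_pos":[0,0.001,0],"dr":[0,0,0]},{"delta_pos":[0,0.001,0],"dr":[0,0,0]}]' 255 30
python3 st.py 500.1 -76.9 75
python3 -m crank '[{"delta_pos":[0,0,0],"dr":[0,0,0]},{"delta_pos":[0,0,0],"dr":[0,0,0]},{"delta_pos":[0,0,0],"dr":[0,0,0]}]'
python3 st.py 500.1 -76.9 75
```

```text
t: 3.95
eef_pos: [500.7, -77.4, 75.6]
ee_rot: [-1.103, -1.366, 1.366]
ft_force: [-2.6, -1.7, 10.0]
width: 0.144
t 3.95 pos [500.663 -77.433  75.569] q [-0.387  0.482  1.646 -0.001  1.011 -2.172] w 0.14449220411176614
F [-2.589 -1.735 10.01 ] M [-0.285  0.435 -0.06 ] tau6 -0.0369867158588022
yawx 102.26908068791067 toolY [ 0.002 -0.001 -1.   ]
delta tool mm [0.642 0.567 0.437]
t: 4.2
eef_pos: [500.7, -77.5, 75.6]
ee_rot: [-1.103, -1.366, 1.366]
ft_force: [-2.7, -1.2, 10.6]
width: 0.146
t 4.2 pos [500.681 -77.454  75.56 ] q [-0.387  0.482  1.646 -0.001  1.011 -2.172] w 0.14605309580140238
F [-2.711 -1.162 10.587] M [-0.254  0.48  -0.023] tau6 -0.03695653402246535
yawx 102.2701349497979 toolY [ 0.002 -0.002 -1.   ]
delta tool mm [0.665 0.558 0.451]
```

```bash
python3 -m crank '[{"delta_pos":[0,-0.0006,0],"dr":[0,1.5,0]},{"delta_pos":[0,-0.0006,0],"dr":[0,3,0]},{"delta_pos":[0,-0.0006,0],"dr":[0,4.5,0]},{"delta_pos":[0,-0.0006,0],"dr":[0,6,0]},{"delta_pos":[0,-0.0005,0],"dr":[0,7.5,0]},{"delta_pos":[0,-0.0005,0],"dr":[0,9,0]},{"delta_pos":[0,-0.0005,0],"dr":[0,10.5,0]},{"delta_pos":[0,-0.0004,0],"dr":[0,12,0]},{"delta_pos":[0,-0.0004,0],"dr":[0,12,0]},{"delta_pos":[0,-0.0004,0],"dr":[0,12,0]}]'
python3 st.py 500.1 -76.9 75
```

```text
t: 5.03
eef_pos: [500.6, -77.4, 75.5]
ee_rot: [-1.209, -1.213, 1.213]
ft_force: [-1.1, -1.0, 5.6]
width: 0.142
t 5.0333 pos [500.628 -77.445  75.489] q [-0.387  0.482  1.646 -0.001  1.011 -1.962] w 0.14185565325221924
F [-1.097 -1.024  5.558] M [-0.361  0.261 -0.054] tau6 0.017441331292502582
yawx 90.25953197163616 toolY [ 0.002 -0.001 -1.   ]
delta tool mm [0.548 0.487 0.526]
```

```bash
python3 -m crank '[{"delta_pos":[0,0,0],"dr":[0,1.5,0]},{"delta_pos":[0,0,0],"dr":[0,3,0]},{"delta_pos":[0,0.0001,0],"dr":[0,4.5,0]},{"delta_pos":[0,0.0001,0],"dr":[0,6,0]},{"delta_pos":[0,0.0001,0],"dr":[0,6,0]},{"delta_pos":[0,0.0001,0],"dr":[0,6,0]}]'>/dev/null
python3 st.py 
python3 -m crank '[{"delta_pos":[0,0,0],"dr":[0,1.5,0]},{"delta_pos":[0,0,0],"dr":[0,3,0]},{"delta_pos":[0,0.0001,0],"dr":[0,4,0]},{"delta_pos":[0,0.0001,0],"dr":[0,4,0]},{"delta_pos":[0,0.0001,0],"dr":[0,4,0]}]'>/dev/null
python3 st.py
```

```text
t 5.5333 pos [500.598 -77.435  75.38 ] q [-0.387  0.482  1.646 -0.001  1.011 -1.857] w 0.14598113199439755
F [-1.08  -1.519  5.486] M [-0.347  0.265 -0.019] tau6 0.017467706347815692
yawx 84.26411856194102 toolY [ 0.002 -0.001 -1.   ]
t 5.95 pos [500.599 -77.44   75.314] q [-0.387  0.482  1.646 -0.001  1.011 -1.788] w 0.14251875831111735
F [-1.269 -0.849  5.845] M [-0.388  0.218 -0.142] tau6 -0.0003167785325786099
yawx 80.26539995553338 toolY [ 0.002 -0.001 -1.   ]
```

```bash
for i in 1 2 3 4 5; do python3 -m crank '[{"delta_pos":[0,0,0],"dr":[0,0,0]}]'>/dev/null
python3 st.py | grep F; done; python3 wr.py w3
```

```text
F [-2.68  -1.349  5.618] M [-0.413  0.268 -0.058] tau6 -0.033518001437187195
F [-1.165 -1.701  5.976] M [-0.411  0.225 -0.001] tau6 -0.03608966013416648
F [-2.15  -2.117  6.402] M [-0.393  0.318 -0.087] tau6 -0.03622379503212869
F [-1.499 -1.905  5.708] M [-0.398  0.261 -0.04 ] tau6 -0.036237373715266585
F [-1.972 -1.322  6.131] M [-0.379  0.29  -0.002] tau6 -0.036224783398211
1031 ztop 99.34442291820415 mean [496.0403792  -75.96057462  98.32760878] rect ((496.4020690917969, -73.99625396728516), (30.94441795349121, 31.47349739074707), 26.96378517150879) pca -95.80577242527528 [38.91763769 33.58483043]
357 ztop 91.9835132157652 mean [453.51138216  70.64538588  91.50751883] rect ((459.0284423828125, 70.99919891357422), (7.594724178314209, 35.13938903808594), 88.22007751464844) pca 6.243402508593139 [34.77449771  8.85033445]
```

View pics/w3.png

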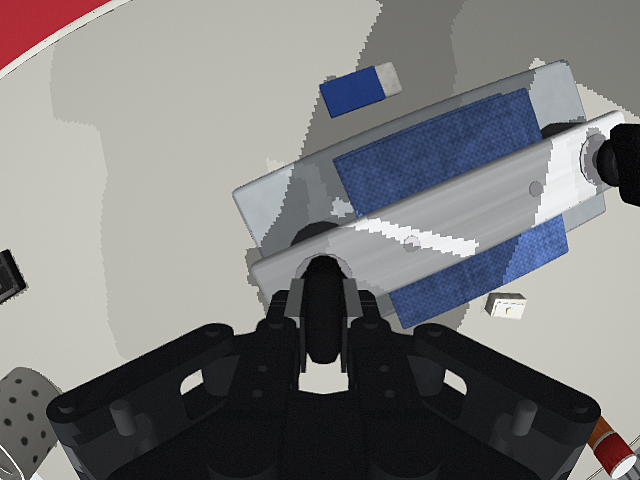

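```bash
cat > m.py <<'E'
from plant import manip
import json,os
import numpy as np
from scipy.spatial.transform import Rotation as R
s=manip.sense();M=R.from_rotvec(s['ee_rot']).as_matrix()
print('t%.2f z%.2f yaw %.2f F %s Mz %.3f tau6 %.3f'%(s['t'],s['eef_pos'][2],np.degrees(np.arctan2(M[1,0],M[0,0])),s['ft_force'].round(1),s['moment'][2],s['joint_torque'][5]))
E
python3 -m crank '[{"delta_pos":[0,0,0],"dr":[0,1.5,0]},{"delta_pos":[0,0,0],"dr":[0,3,0]},{"delta_pos":[0,0.0001,0],"dr":[0,4,0]},{"delta_pos":[0,0.0001,0],"dr":[0,4,0]}]'>/dev/null
python3 m.py
for i in 1 2 3; do python3 -m crank '[{"delta_pos":[0,0,0],"dr":[0,0,0]}]'>/dev/null
python3 m.py; done
python3 -m crank '[{"delta_pos":[0,0,0],"dr":[0,1.5,0]},{"delta_pos":[0,0,0],"dr":[0,3,0]},{"delta_pos":[0,0.0001,0],"dr":[0,4,0]},{"delta_pos":[0,0.0001,0],"dr":[0,4,0]}]'>/dev/null
python3 m.py
for i in 1 2 3; do python3 -m crank '[{"delta_pos":[0,0,0],"dr":[0,0,0]}]'>/dev/null
python3 m.py; done
```

```text
t6.75 z75.22 yaw 76.22 F [-2.5 -2.1  7. ] Mz -0.055 tau6 0.213
t6.83 z75.23 yaw 76.26 F [-0.7 -2.4  7.4] Mz -0.098 tau6 -0.001
t6.92 z75.25 yaw 76.27 F [-1.7 -2.2  5.8] Mz -0.052 tau6 -0.034
t7.00 z75.25 yaw 76.27 F [-1.9 -3.   6.4] Mz 0.011 tau6 -0.036
t7.33 z75.15 yaw 72.22 F [-1.8 -1.8  6.1] Mz -0.053 tau6 0.212
t7.42 z75.16 yaw 72.27 F [-1.8 -2.4  6.9] Mz -0.061 tau6 -0.001
t7.50 z75.16 yaw 72.27 F [-1.4 -1.   6.2] Mz -0.051 tau6 -0.034
t7.58 z75.18 yaw 72.27 F [-1.9 -2.3  7.2] Mz -0.100 tau6 -0.037
```

```bash
python3 -m crank '[{"delta_pos":[0,0,0],"dr":[0,1.5,0]},{"delta_pos":[0,0,0],"dr":[0,3,0]},{"delta_pos":[0,0.0001,0],"dr":[0,4,0]},{"delta_pos":[0,0.0001,0],"dr":[0,4,0]},{"delta_pos":[0,0.0001,0],"dr":[0,4,0]}]'>/dev/null
python3 m.py
for i in 1 2 3; do python3 -m crank '[{"delta_pos":[0,0,0],"dr":[0,0,0]}]'>/dev/null
python3 m.py; done
python3 -m crank '[{"delta_pos":[0,0,0],"dr":[0,1.5,0]},{"delta_pos":[0,0,0],"dr":[0,3,0]},{"delta_pos":[0,0.0001,0],"dr":[0,4,0]},{"delta_pos":[0,0.0001,0],"dr":[0,4,0]},{"delta_pos":[0,0.0001,0],"dr":[0,4,0]}]'>/dev/null
python3 m.py
for i in 1 2 3; do python3 -m crank '[{"delta_pos":[0,0,0],"dr":[0,0,0]}]'>/dev/null
python3 m.py; done
```

```text
t8.00 z75.09 yaw 68.27 F [-2.1 -1.5  7.1] Mz -0.036 tau6 -0.001
t8.08 z75.10 yaw 68.27 F [-1.9 -1.1  6. ] Mz -0.020 tau6 -0.034
t8.17 z75.06 yaw 68.27 F [-1.5 -1.6  7.7] Mz -0.014 tau6 -0.037
t8.25 z75.06 yaw 68.27 F [-2.3 -1.9  7.4] Mz -0.018 tau6 -0.037
t8.67 z75.01 yaw 64.27 F [-2.1 -1.4  7.7] Mz 0.016 tau6 -0.001
t8.75 z75.00 yaw 64.27 F [-2.1 -2.   7.3] Mz -0.036 tau6 -0.035
t8.83 z74.98 yaw 64.27 F [-2.2 -1.1  7.6] Mz -0.060 tau6 -0.037
t8.92 z75.00 yaw 64.27 F [-1.6 -1.8  7.4] Mz 0.012 tau6 -0.037
```

```bash
python3 -m crank '[{"delta_pos":[0,0,0],"dr":[0,1.5,0]},{"delta_pos":[0,0,0],"dr":[0,3,0]},{"delta_pos":[0,0.0001,0],"dr":[0,4,0]},{"delta_pos":[0,0.0001,0],"dr":[0,4,0]},{"delta_pos":[0,0.0001,0],"dr":[0,4,0]}]'>/dev/null
python3 m.py
for i in 1 2 3; do python3 -m crank '[{"delta_pos":[0,0,0],"dr":[0,0,0]}]'>/dev/null
python3 m.py; done
python3 -m crank '[{"delta_pos":[0,0,0],"dr":[0,1.5,0]},{"delta_pos":[0,0,0],"dr":[0,3,0]},{"delta_pos":[0,0.0001,0],"dr":[0,4,0]},{"delta_pos":[0,0.0001,0],"dr":[0,4,0]},{"delta_pos":[0,0.0001,0],"dr":[0,4,0]}]'>/dev/null
python3 m.py
for i in 1 2 3; do python3 -m crank '[{"delta_pos":[0,0,0],"dr":[0,0,0]}]'>/dev/null
python3 m.py; done
```

```text
t9.33 z74.92 yaw 60.27 F [-1.1 -0.8  6.9] Mz -0.008 tau6 -0.002
t9.42 z74.95 yaw 60.27 F [-2.3 -0.6  8.5] Mz -0.056 tau6 -0.035
t9.50 z74.94 yaw 60.27 F [-2.6 -1.3  6.9] Mz -0.027 tau6 -0.037
t9.58 z74.92 yaw 60.27 F [-1.5 -1.4  7.7] Mz -0.009 tau6 -0.038
t10.00 z74.85 yaw 56.26 F [-2.4 -2.3  7.2] Mz -0.059 tau6 -0.002
t10.08 z74.85 yaw 56.27 F [-2.  -2.7  8.6] Mz -0.083 tau6 -0.035
t10.17 z74.84 yaw 56.27 F [-2.5 -1.1  7.7] Mz -0.042 tau6 -0.038
t10.25 z74.85 yaw 56.27 F [-1.4 -1.8  8.3] Mz -0.097 tau6 -0.038
```

```bash
python3 -m crank '[{"delta_pos":[0,0,0],"dr":[0,1.5,0]},{"delta_pos":[0,0,0],"dr":[0,3,0]},{"delta_pos":[0,0,0],"dr":[0,4.5,0]},{"delta_pos":[0,0,0],"dr":[0,6,0]},{"delta_pos":[0,0,0],"dr":[0,6,0]}]'>/dev/null
python3 m.py
for i in 1 2 3; do python3 -m crank '[{"delta_pos":[0,0,0],"dr":[0,0,0]}]'>/dev/null
python3 m.py; done
python3 -m crank '[{"delta_pos":[0,0,0],"dr":[0,1.5,0]},{"delta_pos":[0,0,0],"dr":[0,3,0]},{"delta_pos":[0,0.0001,0],"dr":[0,4.5,0]},{"delta_pos":[0,0.0001,0],"dr":[0,6,0]},{"delta_pos":[0,0.0001,0],"dr":[0,6,0]}]'>/dev/null
python3 m.py
for i in 1 2 3; do python3 -m crank '[{"delta_pos":[0,0,0],"dr":[0,0,0]}]'>/dev/null
python3 m.py; done; python3 wr.py w4
```

```text
t10.67 z74.77 yaw 50.20 F [-1.3 -2.5  7.3] Mz -0.015 tau6 0.303
t10.75 z74.74 yaw 50.26 F [-1.4 -1.5  7.5] Mz -0.070 tau6 0.016
t10.83 z74.77 yaw 50.27 F [-2.2 -2.   7.1] Mz -0.029 tau6 -0.033
t10.92 z74.76 yaw 50.27 F [-1.6 -2.7  6.3] Mz -0.072 tau6 -0.037
t11.33 z74.67 yaw 44.20 F [-2.7 -2.1  6.5] Mz -0.064 tau6 0.303
t11.42 z74.66 yaw 44.27 F [-2.3 -2.2  6.1] Mz -0.024 tau6 0.016
t11.50 z74.67 yaw 44.27 F [-2.2 -2.1  6.7] Mz -0.002 tau6 -0.033
t11.58 z74.65 yaw 44.27 F [-1.4 -1.4  7. ] Mz -0.026 tau6 -0.037
668 ztop 99.28103837625277 mean [495.78676337 -72.55330109  98.8607218 ] rect ((495.60467529296875, -74.9822769165039), (31.844079971313477, 29.915742874145508), 8.110931396484375) pca 44.53400793900314 [38.97632733 31.03165038]
122 ztop 94.93523299452796 mean [477.84790421  76.74005999  94.49314826] rect ((478.25152587890625, 77.21440124511719), (9.360321998596191, 3.3738770484924316), 53.78630828857422) pca 53.218869777529804 [9.35761432 3.42659096]
```

View pics/w4.png

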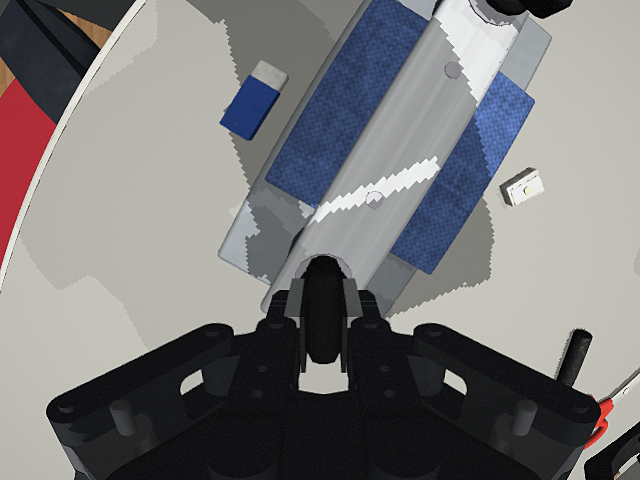

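```bash
python3 -m crank '[{"delta_pos":[0,0,0],"dr":[0,0,0]},{"delta_pos":[0,0,0],"dr":[0,0,0]},{"delta_pos":[0,0,0],"dr":[0,0,0]},{"delta_pos":[0,-0.015,0],"dr":[0,0,0]},{"delta_pos":[0,-0.04,0],"dr":[0,0,0]},{"delta_pos":[0,-0.07,0],"dr":[0,0,0]},{"delta_pos":[0,-0.07,0],"dr":[0,0,0]}]' 120; python3 st.py 461.7 77.5 145
```

```text
t: 12.22
eef_pos: [502.1, -77.6, 148.3]
ee_rot: [-1.491, -0.609, 0.6]
ft_force: [0.6, 0.1, 1.7]
width: 0.53
t 12.2167 pos [502.148 -77.592 148.26 ] q [-0.387  0.385  1.553  0.     1.195 -1.16 ] w 0.5304248267134751
F [0.585 0.054 1.699] M [-0.027 -0.025  0.036] tau6 -0.00017522919733892195
yawx 44.282834477163576 toolY [ 0.008 -0.003 -1.   ]
delta tool mm [ 79.318   2.483 139.294]
```

```bash
python3 -m crank '[{"delta_pos":[0.0804,0,0.1382],"dr":[0,-58,0]},{"delta_pos":[0.0804,0,0.1382],"dr":[0,-58,0]},{"delta_pos":[0.0804,0,0.1382],"dr":[0,-58,0]},{"delta_pos":[0.0804,0,0.1382],"dr":[0,-58,0]},{"delta_pos":[0.0804,0,0.1382],"dr":[0,-58,0]},{"delta_pos":[0.0804,0,0.1382],"dr":[0,-58,0]},{"delta_pos":[0.0804,0,0.1382],"dr":[0,-58,0]},{"delta_pos":[0.0804,0,0.1382],"dr":[0,-58,0]},{"delta_pos":[0.0804,0,0.1382],"dr":[0,-58,0]},{"delta_pos":[0.0804,0,0.1382],"dr":[0,-58,0]}]' ; python3 st.py 461.7 77.5 75;python3 wr.py w5
```

```text
t: 13.05
eef_pos: [461.2, 78.2, 143.4]
ee_rot: [-1.101, -1.363, 1.363]
ft_force: [-0.3, -0.1, 0.9]
width: 0.531
t 13.05 pos [461.169  78.184 143.444] q [-0.086  0.331  1.66   0.     1.151 -1.868] w 0.5310650848440336
F [-0.336 -0.066  0.944] M [ 0.003 -0.038 -0.016] tau6 -0.5641192942857742
yawx 102.11480568893643 toolY [-0.  0. -1.]
delta tool mm [-0.791 68.444 -0.404]
625 ztop 96.6551853786282 mean [499.03369929 -75.12276295  95.83229664] rect ((499.6573181152344, -75.87265014648438), (11.235939025878906, 37.93348693847656), 45.121620178222656) pca -45.60969304882705 [37.93734876 11.39556515]
1217 ztop 97.5621086395253 mean [460.29627932  78.07418919  96.65109692] rect ((460.7386474609375, 78.03819274902344), (38.29230499267578, 12.01862907409668), 12.592188835144043) pca 11.815218827349415 [38.33021178 12.03968584]
```

View pics/w5.png

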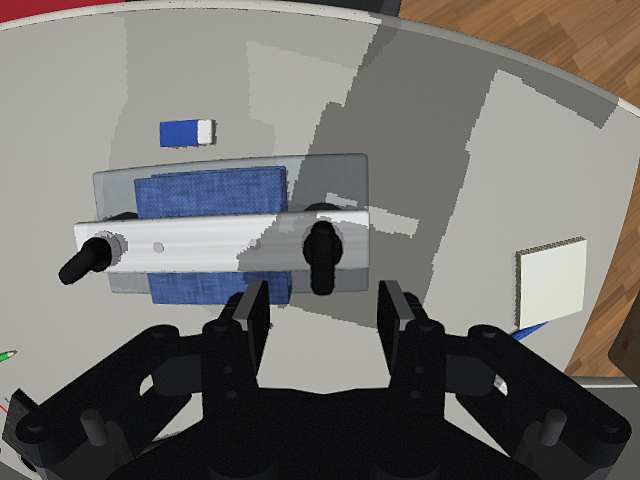

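```bash
python3 -m crank '[{"delta_pos":[0,0.03,0],"dr":[0,0,0]},{"delta_pos":[0,0.05,0],"dr":[0,0,0]},{"delta_pos":[0,0.06,0],"dr":[0,0,0]},{"delta_pos":[0,0.068,0],"dr":[0,0,0]},{"delta_pos":[0,0.068,0],"dr":[0,0,0]},{"delta_pos":[0,0.068,0],"dr":[0,0,0]},{"delta_pos":[0,0.068,0],"dr":[0,0,0]}]'; python3 st.py 461.5 77.8 75
python3 -m crank '[{"delta_pos":[0,0,0],"dr":[0,0,0]},{"delta_pos":[0,0,0],"dr":[0,0,0]},{"delta_pos":[0,0,0],"dr":[0,0,0]},{"delta_pos":[0,0,0],"dr":[0,0,0]},{"delta_pos":[0,0,0],"dr":[0,0,0]},{"delta_pos":[0,0,0],"dr":[0,0,0]},{"delta_pos":[0,0,0],"dr":[0,0,0]},{"delta_pos":[0,0,0],"dr":[0,0,0]},{"delta_pos":[0,0,0],"dr":[0,0,0]},{"delta_pos":[0,0,0],"dr":[0,0,0]}]' 255 30 >/dev/null
python3 st.py 461.5 77.8 75
```

```text
t: 13.68
eef_pos: [461.8, 78.1, 76.4]
ee_rot: [-1.102, -1.366, 1.364]
ft_force: [0.4, -0.1, 0.2]
width: 0.529
t 13.6833 pos [461.781  78.086  76.381] q [-0.086  0.429  1.748  0.     0.963 -1.87 ] w 0.5286892708408786
F [ 0.439 -0.1    0.245] M [0.039 0.058 0.016] tau6 0.015474926331080496
yawx 102.22059381326066 toolY [ 0.001 -0.    -1.   ]
delta tool mm [-0.219  1.381  0.337]
t 14.5167 pos [461.665  77.971  76.41 ] q [-0.086  0.429  1.748 -0.     0.963 -1.871] w 0.14629418259671872
F [-1.317 -1.286  5.744] M [-0.159  0.202 -0.065] tau6 -0.03266274696215987
yawx 102.26208136268245 toolY [ 0.001 -0.    -1.   ]
delta tool mm [-0.131  1.41   0.199]
```

Gripped, well centred. Turn 10° first, then small steps.

```bash
for i in 1 2 3; do python3 -m crank '[{"delta_pos":[0,0,0],"dr":[0,0,0]}]'>/dev/null
python3 m.py; done
python3 -m crank '[{"delta_pos":[0,0,0],"dr":[0,1.5,0]},{"delta_pos":[0,0,0],"dr":[0,3,0]},{"delta_pos":[0,0,0],"dr":[0,4.5,0]},{"delta_pos":[0,0.0001,0],"dr":[0,6,0]},{"delta_pos":[0,0.0001,0],"dr":[0,7.5,0]},{"delta_pos":[0,0.0002,0],"dr":[0,9,0]},{"delta_pos":[0,0.0002,0],"dr":[0,10.5,0]},{"delta_pos":[0,0.0002,0],"dr":[0,12,0]},{"delta_pos":[0,0.0002,0],"dr":[0,12,0]}]'>/dev/null
python3 m.py
for i in 1 2 3; do python3 -m crank '[{"delta_pos":[0,0,0],"dr":[0,0,0]}]'>/dev/null
python3 m.py; done
python3 -m crank '[{"delta_pos":[0,0,0],"dr":[0,1.5,0]},{"delta_pos":[0,0,0],"dr":[0,3,0]},{"delta_pos":[0,0,0],"dr":[0,4.5,0]},{"delta_pos":[0,0.0001,0],"dr":[0,6,0]},{"delta_pos":[0,0.0001,0],"dr":[0,6,0]}]'>/dev/null
python3 m.py
for i in 1 2 3; do python3 -m crank '[{"delta_pos":[0,0,0],"dr":[0,0,0]}]'>/dev/null
python3 m.py; done
python3 -m crank '[{"delta_pos":[0,0,0],"dr":[0,1.5,0]},{"delta_pos":[0,0,0],"dr":[0,3,0]},{"delta_pos":[0,0.0001,0],"dr":[0,4,0]},{"delta_pos":[0,0.0001,0],"dr":[0,4,0]}]'>/dev/null
python3 m.py
for i in 1 2 3; do python3 -m crank '[{"delta_pos":[0,0,0],"dr":[0,0,0]}]'>/dev/null
python3 m.py; done
```

```text
t14.60 z76.40 yaw 102.26 F [-1.1 -1.6  5.4] Mz -0.075 tau6 -0.033
t14.68 z76.40 yaw 102.26 F [-1.4 -1.8  6.2] Mz -0.012 tau6 -0.033
t14.77 z76.42 yaw 102.26 F [-0.8 -2.7  6.4] Mz -0.009 tau6 -0.033
t15.52 z76.21 yaw 90.19 F [-1.6 -0.7  4.8] Mz -0.049 tau6 0.303
t15.60 z76.21 yaw 90.26 F [-1.5 -0.4  5. ] Mz -0.084 tau6 0.017
t15.68 z76.20 yaw 90.26 F [-1.5 -1.3  5.7] Mz -0.024 tau6 -0.032
t15.77 z76.22 yaw 90.26 F [-0.6 -0.7  4.3] Mz -0.031 tau6 -0.036
t16.18 z76.11 yaw 84.18 F [-0.9 -0.9  6. ] Mz 0.004 tau6 0.304
t16.27 z76.08 yaw 84.26 F [-0.4 -0.7  6.1] Mz -0.002 tau6 0.017
t16.35 z76.10 yaw 84.26 F [-0.8 -1.6  5.8] Mz -0.042 tau6 -0.032
t16.43 z76.11 yaw 84.26 F [-0.  -0.3  5.3] Mz 0.007 tau6 -0.036
t16.77 z75.98 yaw 80.21 F [-1.5 -1.6  6.9] Mz 0.024 tau6 0.212
t16.85 z75.99 yaw 80.26 F [-1.4 -1.4  6.6] Mz 0.006 tau6 -0.001
t16.93 z76.01 yaw 80.26 F [-1.2 -1.9  6.5] Mz -0.106 tau6 -0.035
t17.02 z76.01 yaw 80.26 F [-1.  -0.9  6. ] Mz 0.023 tau6 -0.037
```

```bash
python3 -m crank '[{"delta_pos":[0,0,0],"dr":[0,1.5,0]},{"delta_pos":[0,0,0],"dr":[0,3,0]},{"delta_pos":[0,0.0001,0],"dr":[0,4,0]},{"delta_pos":[0,0.0001,0],"dr":[0,4,0]}]'>/dev/null
python3 m.py
for i in 1 2 3; do python3 -m crank '[{"delta_pos":[0,0,0],"dr":[0,0,0]}]'>/dev/null
python3 m.py; done
python3 -m crank '[{"delta_pos":[0,0,0],"dr":[0,1.5,0]},{"delta_pos":[0,0,0],"dr":[0,3,0]},{"delta_pos":[0,0,0],"dr":[0,4,0]},{"delta_pos":[0,0,0],"dr":[0,4,0]}]'>/dev/null
python3 m.py
for i in 1 2 3; do python3 -m crank '[{"delta_pos":[0,0,0],"dr":[0,0,0]}]'>/dev/null
python3 m.py; done
```

```text
t17.35 z75.93 yaw 76.21 F [-0.6 -1.1  6.7] Mz -0.050 tau6 0.210
t17.43 z75.91 yaw 76.26 F [-1.8 -0.6  6.7] Mz -0.020 tau6 -0.002
t17.52 z75.92 yaw 76.26 F [-0.5 -0.5  6.7] Mz -0.086 tau6 -0.035
t17.60 z75.91 yaw 76.26 F [-0.7 -1.6  6.4] Mz 0.033 tau6 -0.038
t17.93 z75.87 yaw 72.21 F [-1.1 -0.5  6.6] Mz -0.002 tau6 0.210
t18.02 z75.87 yaw 72.26 F [-1.5 -2.3  5.9] Mz -0.001 tau6 -0.001
t18.10 z75.86 yaw 72.26 F [-1.2 -0.8  6.3] Mz -0.050 tau6 -0.034
t18.18 z75.84 yaw 72.26 F [-0.9  0.   6.6] Mz -0.020 tau6 -0.037
```

```bash
python3 -m crank '[{"delta_pos":[0,0,0],"dr":[0,1.5,0]},{"delta_pos":[0,0,0],"dr":[0,3,0]},{"delta_pos":[0,0.0001,0],"dr":[0,4,0]},{"delta_pos":[0,0.0001,0],"dr":[0,4,0]}]'>/dev/null
python3 m.py
for i in 1 2 3; do python3 -m crank '[{"delta_pos":[0,0,0],"dr":[0,0,0]}]'>/dev/null
python3 m.py; done
python3 -m crank '[{"delta_pos":[0,0,0],"dr":[0,1.5,0]},{"delta_pos":[0,0,0],"dr":[0,3,0]},{"delta_pos":[0,0.0001,0],"dr":[0,4,0]},{"delta_pos":[0,0.0001,0],"dr":[0,4,0]}]'>/dev/null
python3 m.py
for i in 1 2 3; do python3 -m crank '[{"delta_pos":[0,0,0],"dr":[0,0,0]}]'>/dev/null
python3 m.py; done
```

```text
t18.52 z75.80 yaw 68.21 F [-0.4 -0.8  6.6] Mz -0.034 tau6 0.211
t18.60 z75.79 yaw 68.26 F [-1.  -0.3  6.4] Mz -0.055 tau6 -0.001
t18.68 z75.79 yaw 68.26 F [-0.7 -0.5  6. ] Mz -0.033 tau6 -0.034
t18.77 z75.80 yaw 68.26 F [-0.8 -0.7  6.3] Mz -0.020 tau6 -0.037
t19.10 z75.71 yaw 64.21 F [-0.3 -1.1  6.3] Mz -0.052 tau6 0.223
t19.18 z75.72 yaw 64.26 F [-1.7 -1.4  7.5] Mz -0.017 tau6 0.010
t19.27 z75.71 yaw 64.26 F [-2.3 -0.9  6.5] Mz -0.038 tau6 -0.023
t19.35 z75.71 yaw 64.26 F [-1.1 -0.9  5.7] Mz -0.013 tau6 -0.026
```

```bash
python3 -m crank '[{"delta_pos":[0,0,0],"dr":[0,1.5,0]},{"delta_pos":[0,0,0],"dr":[0,3,0]},{"delta_pos":[0,0,0],"dr":[0,3,0]}]'>/dev/null
python3 m.py
for i in 1 2 3; do python3 -m crank '[{"delta_pos":[0,0,0],"dr":[0,0,0]}]'>/dev/null
python3 m.py; done
python3 -m crank '[{"delta_pos":[0,0,0],"dr":[0,1.5,0]},{"delta_pos":[0,0,0],"dr":[0,3,0]},{"delta_pos":[0,0.0001,0],"dr":[0,3,0]}]'>/dev/null
python3 m.py
for i in 1 2 3; do python3 -m crank '[{"delta_pos":[0,0,0],"dr":[0,0,0]}]'>/dev/null
python3 m.py; done
```

```text
t19.60 z75.68 yaw 61.19 F [-0.8 -0.1  6.3] Mz -0.016 tau6 0.334
t19.68 z75.69 yaw 61.26 F [-0.5 -0.4  5. ] Mz -0.011 tau6 0.049
t19.77 z75.69 yaw 61.27 F [-0.1 -1.   5.7] Mz -0.049 tau6 -0.000
t19.85 z75.68 yaw 61.27 F [-1.7 -0.6  6.3] Mz -0.001 tau6 -0.004
t20.10 z75.61 yaw 58.19 F [-0.5 -1.   7.6] Mz 0.033 tau6 0.356
t20.18 z75.60 yaw 58.26 F [-0.1 -0.1  7.6] Mz -0.014 tau6 0.071
t20.27 z75.60 yaw 58.26 F [-0.9 -0.5  5.9] Mz -0.007 tau6 0.023
t20.35 z75.60 yaw 58.27 F [-1.7 -0.8  7.1] Mz 0.059 tau6 0.019
```

```bash
python3 -m crank '[{"delta_pos":[0,0,0],"dr":[0,1.5,0]},{"delta_pos":[0,0,0],"dr":[0,3,0]},{"delta_pos":[0,0,0],"dr":[0,4,0]}]'>/dev/null
python3 m.py
for i in 1 2 3; do python3 -m crank '[{"delta_pos":[0,0,0],"dr":[0,0,0]}]'>/dev/null
python3 m.py; done
```

```text
t20.60 z75.57 yaw 54.21 F [-0.9 -0.7  5.7] Mz 0.084 tau6 -0.046
t20.68 z75.56 yaw 54.22 F [-0.2  0.1  5.4] Mz 0.098 tau6 0.307
t20.77 z75.55 yaw 54.27 F [-1.4 -1.   6.1] Mz 0.075 tau6 0.090
t20.85 z75.56 yaw 54.27 F [-2.  -0.1  6.2] Mz 0.041 tau6 0.057
```

```bash
python3 -m crank '[{"delta_pos":[0,-0.0001,0],"dr":[0,-5,0]},{"delta_pos":[0,-0.0002,0],"dr":[0,-10,0]},{"delta_pos":[0,-0.0003,0],"dr":[0,-15,0]},{"delta_pos":[0,-0.0003,0],"dr":[0,-20,0]},{"delta_pos":[0,-0.0004,0],"dr":[0,-25,0]},{"delta_pos":[0,-0.0005,0],"dr":[0,-30,0]},{"delta_pos":[0,-0.0006,0],"dr":[0,-35,0]},{"delta_pos":[0,-0.0007,0],"dr":[0,-40,0]},{"delta_pos":[0,-0.0008,0],"dr":[0,-45,0]},{"delta_pos":[0,-0.0008,0],"dr":[0,-48,0]}]'>/dev/null
python3 m.py
python3 -m crank '[{"delta_pos":[0,0,0],"dr":[0,0,0]},{"delta_pos":[0,0,0],"dr":[0,0,0]},{"delta_pos":[0,0,0],"dr":[0,0,0]}]'>/dev/null
python3 m.py; python3 wr.py w6
```

```text
t21.68 z76.36 yaw 102.52 F [-1.4 -1.1  6.7] Mz -0.063 tau6 0.334
t21.93 z76.38 yaw 102.27 F [-1.1 -1.5  7. ] Mz -0.008 tau6 0.014
665 ztop 96.3719299295393 mean [496.17775204 -71.47248226  95.66894056] rect ((499.2030334472656, -75.57181549072266), (11.078652381896973, 37.44549560546875), 44.45425796508789) pca -40.635201944488514 [37.70095699 12.14430442]
905 ztop 99.82868069062887 mean [456.28361268  77.4162307   98.93165189] rect ((456.2967834472656, 78.49173736572266), (30.89866065979004, 31.203582763671875), 53.29582214355469) pca 102.62642111095703 [39.65793084 32.82832845]
```

View pics/w6.png

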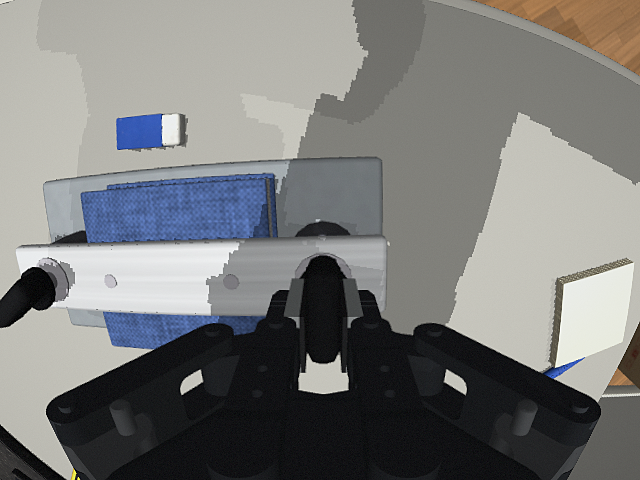

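```bash
python3 -m crank '[{"delta_pos":[0,0,0],"dr":[0,0,0]},{"delta_pos":[0,0,0],"dr":[0,0,0]},{"delta_pos":[0,0,0],"dr":[0,0,0]},{"delta_pos":[0,-0.015,0],"dr":[0,0,0]},{"delta_pos":[0,-0.04,0],"dr":[0,0,0]},{"delta_pos":[0,-0.07,0],"dr":[0,0,0]},{"delta_pos":[0,-0.07,0],"dr":[0,0,0]},{"delta_pos":[0,-0.07,0],"dr":[0,0,0]}]' 120; python3 wr.py w7
python3 -m crank '[{"delta_pos":[-0.1598,0,-0.005],"dr":[0,58,0]},{"delta_pos":[-0.1598,0,-0.005],"dr":[0,58,0]},{"delta_pos":[-0.1598,0,-0.005],"dr":[0,58,0]},{"delta_pos":[-0.1598,0,-0.005],"dr":[0,58,0]},{"delta_pos":[-0.1598,0,-0.005],"dr":[0,58,0]},{"delta_pos":[-0.1598,0,-0.005],"dr":[0,58,0]},{"delta_pos":[-0.1598,0,-0.005],"dr":[0,58,0]},{"delta_pos":[-0.1598,0,-0.005],"dr":[0,58,0]},{"delta_pos":[-0.1598,0,-0.005],"dr":[0,58,0]},{"delta_pos":[-0.1598,0,-0.005],"dr":[0,58,0]}]' >/dev/null; python3 -m crank '[{"delta_pos":[0,0,0],"dr":[0,0,0]},{"delta_pos":[0,0,0],"dr":[0,0,0]}]'>/dev/null; python3 st.py 500.6 -77.4 74.8; python3 wr.py w8
```

```text
t: 22.65
eef_pos: [461.8, 78.2, 146.7]
ee_rot: [-1.103, -1.367, 1.364]
ft_force: [0.3, -0.5, 0.2]
width: 0.532
621 ztop 96.6370310569728 mean [498.93670967 -75.17533585  95.82304781] rect ((499.9113464355469, -76.38644409179688), (11.14835262298584, 38.66558074951172), 43.888336181640625) pca -45.90737938698995 [38.66312534 11.18469979]
1163 ztop 97.56824708301878 mean [460.24673453  78.24931966  96.68961949] rect ((460.9587707519531, 78.11568450927734), (37.72251892089844, 11.726896286010742), 12.818446159362793) pca 12.245172743271516 [37.68017289 11.76392756]
t 23.7 pos [500.02  -76.82  145.316] q [-0.387  0.389  1.557  0.     1.197 -1.162] w 0.5332787339612981
F [ 0.621 -0.52  -0.099] M [-0.01  -0.042  0.004] tau6 -0.024931473308242857
yawx 44.41908844461692 toolY [-0.001  0.    -1.   ]
delta tool mm [ 0.026 70.515 -0.87 ]
1179 ztop 96.58062716681664 mean [499.44480257 -75.95848346  95.68685532] rect ((499.5795593261719, -76.72044372558594), (11.58445930480957, 37.855247497558594), 44.948875427246094) pca -46.08173701493033 [37.82418536 11.78110865]
951 ztop 97.50115103003273 mean [462.14581142  77.26592596  96.67072342] rect ((461.6376647949219, 77.46497344970703), (37.54461669921875, 11.91917896270752), 11.875885963439941) pca 14.172906652608791 [37.59656714 12.22198172]
```

View pics/w8.png

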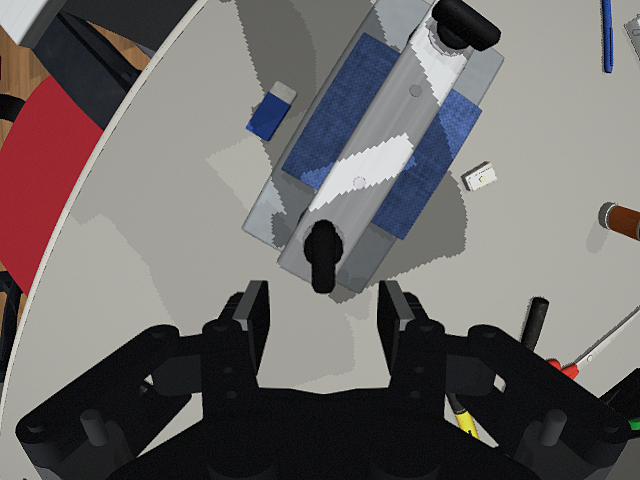

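```bash
python3 -m crank '[{"delta_pos":[0,0.03,-0.0004],"dr":[0,0,0]},{"delta_pos":[0,0.05,-0.0004],"dr":[0,0,0]},{"delta_pos":[0,0.062,-0.0004],"dr":[0,0,0]},{"delta_pos":[0,0.07,-0.0004],"dr":[0,0,0]},{"delta_pos":[0,0.07,-0.0004],"dr":[0,0,0]},{"delta_pos":[0,0.07,-0.0004],"dr":[0,0,0]}]'>/dev/null
python3 m.py
python3 -m crank '[{"delta_pos":[0,0,0],"dr":[0,0,0]},{"delta_pos":[0,0,0],"dr":[0,0,0]},{"delta_pos":[0,0,0],"dr":[0,0,0]},{"delta_pos":[0,0,0],"dr":[0,0,0]},{"delta_pos":[0,0,0],"dr":[0,0,0]},{"delta_pos":[0,0,0],"dr":[0,0,0]},{"delta_pos":[0,0,0],"dr":[0,0,0]},{"delta_pos":[0,0,0],"dr":[0,0,0]},{"delta_pos":[0,0,0],"dr":[0,0,0]},{"delta_pos":[0,0,0],"dr":[0,0,0]}]' 255 30 >/dev/null
python3 m.py
python3 -m crank '[{"delta_pos":[0,0,0],"dr":[0,3,0]},{"delta_pos":[0,0.0001,0],"dr":[0,6,0]},{"delta_pos":[0,0.0001,0],"dr":[0,9,0]},{"delta_pos":[0,0.0002,0],"dr":[0,12,0]},{"delta_pos":[0,0.0002,0],"dr":[0,15,0]},{"delta_pos":[0,0.0003,0],"dr":[0,18,0]},{"delta_pos":[0,0.0003,0],"dr":[0,20,0]},{"delta_pos":[0,0.0003,0],"dr":[0,20,0]},{"delta_pos":[0,0.0003,0],"dr":[0,20,0]},{"delta_pos":[0,0.0003,0],"dr":[0,20,0]}]'>/dev/null; python3 m.py
python3 -m crank '[{"delta_pos":[0,0,0],"dr":[0,0,0]}]'>/dev/null; python3 m.py
python3 -m crank '[{"delta_pos":[0,0,0],"dr":[0,3,0]},{"delta_pos":[0,0.0001,0],"dr":[0,6,0]},{"delta_pos":[0,0.0001,0],"dr":[0,9,0]},{"delta_pos":[0,0.0002,0],"dr":[0,12,0]},{"delta_pos":[0,0.0002,0],"dr":[0,15,0]},{"delta_pos":[0,0.0003,0],"dr":[0,18,0]},{"delta_pos":[0,0.0003,0],"dr":[0,20,0]},{"delta_pos":[0,0.0003,0],"dr":[0,20,0]},{"delta_pos":[0,0.0003,0],"dr":[0,20,0]},{"delta_pos":[0,0.0003,0],"dr":[0,20,0]}]'>/dev/null; python3 m.py
python3 -m crank '[{"delta_pos":[0,0,0],"dr":[0,0,0]}]'>/dev/null; python3 m.py
```

```text
t24.25 z75.95 yaw 44.30 F [0.3 0.5 0.3] Mz 0.001 tau6 -0.010
t25.08 z76.42 yaw 44.28 F [-0.6 -0.6  6.6] Mz -0.006 tau6 -0.023
t25.92 z76.10 yaw 24.27 F [-1.7 -0.7  6.2] Mz -0.093 tau6 -0.030
t26.00 z76.09 yaw 24.27 F [-0.8 -0.3  5.7] Mz -0.004 tau6 -0.036
t26.83 z75.77 yaw 4.27 F [-2.  -0.7  5.3] Mz -0.023 tau6 -0.030
t26.92 z75.73 yaw 4.27 F [-0.9 -2.1  5.7] Mz -0.052 tau6 -0.035
```

```bash
python3 -m crank '[{"delta_pos":[0,0,0],"dr":[0,2,0]},{"delta_pos":[0,0,0],"dr":[0,4,0]},{"delta_pos":[0,0.0001,0],"dr":[0,6,0]},{"delta_pos":[0,0.0001,0],"dr":[0,6,0]},{"delta_pos":[0,0.0001,0],"dr":[0,6,0]},{"delta_pos":[0,0.0001,0],"dr":[0,6,0]}]'>/dev/null; python3 m.py
python3 -m crank '[{"delta_pos":[0,0,0],"dr":[0,1.5,0]},{"delta_pos":[0,0,0],"dr":[0,3,0]},{"delta_pos":[0,0,0],"dr":[0,3,0]},{"delta_pos":[0,0,0],"dr":[0,3,0]},{"delta_pos":[0,0,0],"dr":[0,3,0]},{"delta_pos":[0,0,0],"dr":[0,3,0]}]'>/dev/null; python3 m.py
python3 -m crank '[{"delta_pos":[0,0,0],"dr":[0,1.5,0]},{"delta_pos":[0,0.0001,0],"dr":[0,3,0]},{"delta_pos":[0,0.0001,0],"dr":[0,3,0]},{"delta_pos":[0,0.0001,0],"dr":[0,3,0]},{"delta_pos":[0,0.0001,0],"dr":[0,3,0]},{"delta_pos":[0,0.0001,0],"dr":[0,3,0]}]'>/dev/null; python3 m.py
```

```text
t27.42 z75.63 yaw -1.73 F [-2.4 -1.3  6.5] Mz -0.006 tau6 -0.030
t27.92 z75.60 yaw -4.72 F [-2.1 -1.2  6. ] Mz -0.008 tau6 -0.035
t28.42 z75.52 yaw -7.72 F [-2.1 -1.5  6.1] Mz -0.066 tau6 -0.012
```

```bash
python3 -m crank '[{"delta_pos":[0,0,0],"dr":[0,1.5,0]},{"delta_pos":[0,0,0],"dr":[0,3,0]},{"delta_pos":[0,0,0],"dr":[0,3,0]},{"delta_pos":[0,0,0],"dr":[0,3,0]},{"delta_pos":[0,0,0],"dr":[0,3,0]},{"delta_pos":[0,0,0],"dr":[0,3,0]}]'>/dev/null; python3 m.py
python3 -m crank '[{"delta_pos":[0,0,0],"dr":[0,1.5,0]},{"delta_pos":[0,0.0001,0],"dr":[0,3,0]},{"delta_pos":[0,0.0001,0],"dr":[0,3,0]},{"delta_pos":[0,0.0001,0],"dr":[0,3,0]},{"delta_pos":[0,0.0001,0],"dr":[0,3,0]},{"delta_pos":[0,0.0001,0],"dr":[0,3,0]}]'>/dev/null; python3 m.py
```

```text
t28.92 z75.50 yaw -10.72 F [-2.7 -1.4  6.1] Mz -0.001 tau6 0.021
t29.42 z75.48 yaw -13.71 F [-2.6 -1.5  6.3] Mz 0.082 tau6 0.055
```

```bash
python3 -m crank '[{"delta_pos":[0,0,0],"dr":[0,0,0]},{"delta_pos":[0,0,0],"dr":[0,0,0]},{"delta_pos":[0,0,0],"dr":[0,0,0]},{"delta_pos":[0,-0.015,0],"dr":[0,0,0]},{"delta_pos":[0,-0.04,0],"dr":[0,0,0]},{"delta_pos":[0,-0.08,0],"dr":[0,0,0]},{"delta_pos":[0,-0.1,0],"dr":[0,0,0]},{"delta_pos":[0,-0.1,0],"dr":[0,0,0]},{"delta_pos":[0,-0.1,0],"dr":[0,0,0]}]' 120; python3 wr.py w9
python3 - <<'E'
from h import *
for n in("scene","top"):
    p,d=manip.grab_frame(n);cv2.imwrite(f"pics/{n}9.png",p);np.save(f"{n}9.npy",d)
E
```

```text
t: 30.17
eef_pos: [500.6, -77.3, 175.3]
ee_rot: [-1.563, 0.187, -0.189]
ft_force: [-0.4, 0.1, -1.0]
width: 0.53
903 ztop 95.69461767994281 mean [500.34753026 -75.91505704  94.80465703] rect ((500.2861328125, -76.64877319335938), (37.36128616333008, 11.287192344665527), 83.55086517333984) pca -98.31216539436973 [37.39322464 11.64055017]
840 ztop 97.42979220080443 mean [461.8210997   77.36238693  96.58916626] rect ((461.6375732421875, 77.51580810546875), (37.44825744628906, 11.488993644714355), 11.775492668151855) pca -167.6317445981993 [37.45763533 11.50429583]
```

View pics/w9.png

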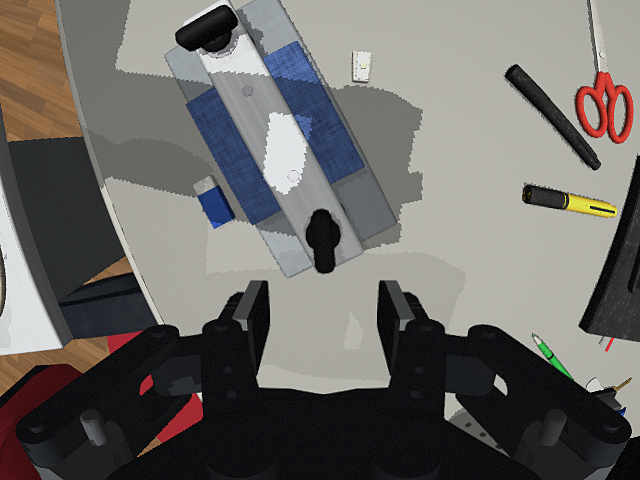

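View pics/scene9.png

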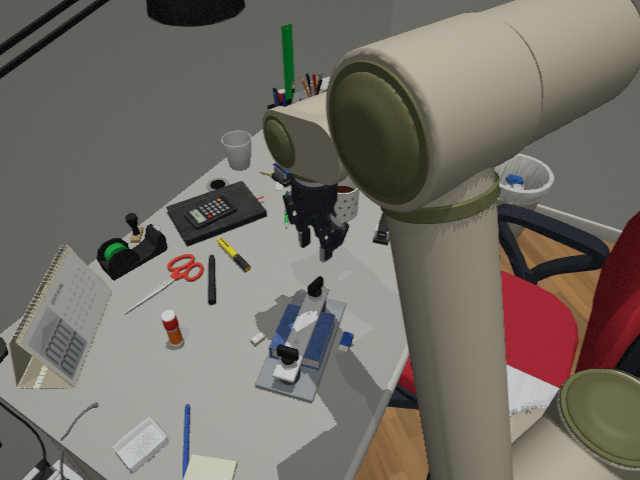

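Run:
```python
from h import *
a=cv2.imread("pics/top0.png");b=cv2.imread("pics/top9.png")
d9=np.load("top9.npy");W=cloud("top",d9)
w=W[218:300,195:315].reshape(-1,3);w=w[(w[:,2]>88)&(w[:,2]<110)]
for c in((500.7,-77),(461.8,77.6)):
    q=w[np.hypot(w[:,0]-c[0],w[:,1]-c[1])<30]
    if len(q)>20:
        vv=np.linalg.svd((q-q.mean(0))[:,:2],full_matrices=False)[2];print(len(q),q.mean(0),np.degrees(np.arctan2(vv[0,1],vv[0,0])),cv2.minAreaRect(q[:,:2].astype(np.float32)))
manip.sign_off()
```

```text
the job is handed in; nothing more can be done
```

I found the left screw to be the cross-threaded one and turned it back. The right screw runs freely, and I screwed it home until just snug. The job was handed in at about 30 s.

- **Right screw, first try:** it turned freely from about 0.03 rad to about 1.04 rad, past the range where the crossed one would bind.
- **Left screw:** it began to bind at about 0.65 rad. I stopped at about 0.1 N m and turned it back 48°. The wrist camera then showed its wing at about 12.3°, the same as at the start.
- **Right screw, finish:** it seated at about 1.9 rad, and I stopped at about 0.09 N m over free running.

After release the right wing sat at −96° to −98°, not the −104° the gripper had reached, so it sprang or slipped back a few degrees. That is still about 1.93 rad, and its top had dropped about 1.9 mm, so it still counts as fully home.

In the last scene and wrist pictures I saw no sign that the eraser, sharpener or glue stick had been moved. The mug and stapler were partly hidden by the arm, so I could not check them closely. I moved the gripper only above the press. It ended about 80 mm above the screw, touching nothing.

My final check of both screws from the top camera gave no reading, because the arm blocked the view. The result rests on the wrist camera and the torque readings.

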